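Set the drip-rail hook collars and hang the washed parts baskets

ROBOT

A 7-joint arm with a two-finger parallel gripper is mounted at the origin on the work surface. World frame = base frame: x ahead of the robot, y to its left, z up, the work surface at z = 0. Lengths are in m, angles in rad, forces in N, time in s.
With the tool pointing down it reaches from about 0.4 to 0.85 m from the base axis. Payload 4.5 kg.
Tool frame: the origin (TCP) lies midway between the tips of the shut fingers; the grasp point (between the pads) lies 19 mm behind it; z points along the fingers, y is the line along which they close (so a half turn about z gives the same grasp; the last joint's range is limited). The gripper opens to 88 mm and grips with 3 to 60 N. Pads are 18 mm wide; open, the fingers measure 123 mm over their backs; the gripper's body (75 mm by 187 mm) begins 45 mm behind the grasp point.
Start: joints at [-1.278, 0.689, -0.195, 1.565, 0.157, 0.902, -0.215], TCP at [0.16, 0.604, 0.239] pointing down, gripper open.
Joint ranges: [-3.01, 3.01], [-0.46, 2.08], [-1.47, 1.51], [0.13, 2.56], [-1, 4.14], [0.04, 2.09], [-2.66, 2.66]. Speed limits (rad/s): [2.57, 2.57, 3.14, 3.14, 3.14, 3.14, 3.14].

INTERFACE

Orientations are given as a unit quaternion [x, y, z, w].
In Python, from plant import r gives the robot as it stands. The module is installed in compiled form; this text tells all that it offers.
- The arm moves only by the tool step_arm, never from a script. Its argument "series" is a list of rows, each a list of 7 numbers: the shift along the world's x, y, z in mm, then the turn, a rotation vector about the world's x, y, z in rad, then the closure, from 0 (fully open) to 1 (shut). A call has 1 to 20 rows; each row shifts and turns the commanded pose from where the row before left it; what a row does not reach is not made up. A row lasts 1/10 s, in which the tool goes at most 50 mm and 8.59 degrees, less where a joint would pass 70% of its speed; a pose out of reach is approached as far as the arm can. A call is refused whole if a number of a shift passes 50 or a number of a turn 0.15, either way. A call with a gripper value outside its range is refused whole. The fingers move at their own pace and stop on an object; "force" is the grip in N (left out, the last holds). Time passes only in rows, so rows that do not move let the fingers close. It gives the time, the measured TCP pose, the force, the opening and the grip force at its end, in the units of the state.
- r.get_state(): the state, without advancing time (a new reading comes with each control period).
- r.snapshot(name): name is "scene" or "side" or "wrist"; returns (picture, depth): 420x560x3 uint8, blue, green, red; 420x560 float32, m along the optical axis (not along the pixel's ray), 0 where there is no reading.
- r.get_calibration(name): a dict with "intrinsics" (3x3 intrinsics, pixels), "pose" (4x4, takes a point from camera to world coordinates). Camera axes: x right, y up, looking along -z (the intrinsics and any distortion apply to the point x, -y, -z); pixel columns grow to the right and rows downward; lengths in m; the calibration is good to about 2 mm. A picture is of the moment at which its call begins: read the wrist's pose just before it. get_calibration takes no time and is no camera call; for the wrist camera it gives the pose at the moment of the call.
- r.finish_job(): hands the job in; it is judged then, once.
The state is a dict: "clock": time; "q": joint angles; "qd": joint speeds; "joint_torque": joint torques, N m; "tool_pos": TCP position; "eef_rot": TCP orientation; "contact_force": force on the tool from outside, world axes, zero at the start; "moment": the same for the moment, N m; "opening": opening from 0.0 (shut) to 1.0 (fully open); "finger_force": force on a finger pad.
Only numpy, scipy, OpenCV 4.12 (cv2) and the standard library are available. Lean on these libraries where they do the work, as an engineer would, in place of code of your own. Each camera call takes 0.05 s, during which the arm holds its last target. There are 200 camera calls.

TASK

First slide each of the three hook collars along the square bar of the drip rail until it sits wholly inside the dark band that marks its place over a tray bay, and let go of it. Only then hang every small parts basket, whether it now hangs on the storage stand or stands on the bench, by its strap handle on a collar's hook, one basket to a hook. Leave the collars inside their bands and the baskets hanging still, and do not disturb the other things on the bench.

Things in the scene. Friction and masses are not known exactly. Their poses are not given: they have to be found in the camera images.
- rail: Drip rail, fixed. Origin on the bench under the middle of its bar: 16 mm square, along the rail's y, axis 150 mm high, between posts at y = -222 and 222 mm (tops 166 mm). Dark bands on the bar, 44 mm long, centred at y = -125, 0, 125 mm, are the places of collars A, B, C. Hooks point to the rail's -x, to the robot, over a drip tray 20 mm high (x -115 to -45, y -170 to 170 mm).
- collar_A (a joint): Slide of hook collar A along the rail's +y, in m: 0 = centred on the band of collar A (at the rail's -y end), range -0.065 to 0.065. Stiff: it takes about 3 N to slide and stays where it is left. The collars cannot turn on the bar and cannot pass one another.
- collar_B (a joint): Slide of hook collar B along the rail's +y, in m: 0 = centred on the band of collar B (in the middle), range -0.065 to 0.065. Stiff: it takes about 3 N to slide and stays where it is left. The collars cannot turn on the bar and cannot pass one another.
- collar_C (a joint): Slide of hook collar C along the rail's +y, in m: 0 = centred on the band of collar C (at the rail's +y end), range -0.065 to 0.065. Stiff: it takes about 3 N to slide and stays where it is left. The collars cannot turn on the bar and cannot pass one another.
- fin_A (a point): Centre of the top face of the grip fin of collar A, 196 mm high. The collar is an aluminium block 30 mm long along the bar, 34 mm square across it (top at 167 mm); its fin is 24 mm along the bar, 18 mm across, 29 mm tall; grip it from above.
- fin_B (a point): Centre of the top face of the grip fin of collar B, 196 mm high. The collar is an aluminium block 30 mm long along the bar, 34 mm square across it (top at 167 mm); its fin is 24 mm along the bar, 18 mm across, 29 mm tall; grip it from above.
- fin_C (a point): Centre of the top face of the grip fin of collar C, 196 mm high. The collar is an aluminium block 30 mm long along the bar, 34 mm square across it (top at 167 mm); its fin is 24 mm along the bar, 18 mm across, 29 mm tall; grip it from above.
- seat_A (a point): Seat of collar A's hook, where the eye of a hung basket rests: 154.5 mm high, 65 mm from the bar's axis to the rail's -x. Moves with the collar, has the rail's axes. The hook is a level rod of 8 mm diameter, axis 150 mm high, from the collar along -x to an upturned tip, whose end is 30 mm beyond the seat and whose top is 16 mm above the rod's axis.
- seat_B (a point): Seat of collar B's hook, where the eye of a hung basket rests: 154.5 mm high, 65 mm from the bar's axis to the rail's -x. Moves with the collar, has the rail's axes. The hook is a level rod of 8 mm diameter, axis 150 mm high, from the collar along -x to an upturned tip, whose end is 30 mm beyond the seat and whose top is 16 mm above the rod's axis.
- seat_C (a point): Seat of collar C's hook, where the eye of a hung basket rests: 154.5 mm high, 65 mm from the bar's axis to the rail's -x. Moves with the collar, has the rail's axes. The hook is a level rod of 8 mm diameter, axis 150 mm high, from the collar along -x to an upturned tip, whose end is 30 mm beyond the seat and whose top is 16 mm above the rod's axis.
- stand: Storage stand, fixed. Origin on the bench under the middle of its crossbar (150 mm high, along its y; posts at y = -110 and 110 mm, tops 161 mm). Two fixed hooks point to its -x, to the robot, of the same shape and height as the collars' hooks: the eye of a basket hanging there is at x = -65, y = -60 or 60, z = 154.5 mm in the stand's frame.
- basket_1: Steel parts basket, 250 g, on a hook of the stand at the start; may be absent. Origin: centre of underside, z up. Open box 70 x 70 x 40 mm. Strap handle in its y-z plane, 16 mm wide in x: uprights at y = -33 and 33 mm to 80 mm height, then a roof with its peak on the axis (underside 94, top 98 mm). A hook rod passes through it along x.
- basket_2: Steel parts basket, 250 g, on a hook of the stand at the start; may be absent. Origin: centre of underside, z up. Open box 70 x 70 x 40 mm. Strap handle in its y-z plane, 16 mm wide in x: uprights at y = -33 and 33 mm to 80 mm height, then a roof with its peak on the axis (underside 94, top 98 mm). A hook rod passes through it along x.
- basket_3: Steel parts basket, 250 g, standing on the bench at the start; may be absent. Origin: centre of underside, z up. Open box 70 x 70 x 40 mm. Strap handle in its y-z plane, 16 mm wide in x: uprights at y = -33 and 33 mm to 80 mm height, then a roof with its peak on the axis (underside 94, top 98 mm). A hook rod passes through it along x.
- basket_1_eye (a point): Eye of basket_1: underside of the peak of its strap handle, 94 mm above the basket's underside, on its axis; has the basket's axes. On the peak, 4 mm above, stands a black grip block, 24 mm in x, 14 mm in y, up to 46 mm above the eye.
- basket_2_eye (a point): Eye of basket_2: underside of the peak of its strap handle, 94 mm above the basket's underside, on its axis; has the basket's axes. On the peak, 4 mm above, stands a black grip block, 24 mm in x, 14 mm in y, up to 46 mm above the eye.
- basket_3_eye (a point): Eye of basket_3: underside of the peak of its strap handle, 94 mm above the basket's underside, on its axis; has the basket's axes. On the peak, 4 mm above, stands a black grip block, 24 mm in x, 14 mm in y, up to 46 mm above the eye.
- wrench: Wrench lying on the bench; bystander.
- screwdriver: Screwdriver lying on the bench; bystander.
- blower_wheel: Black blower wheel, 90 mm across, 62 mm tall, standing on the bench; bystander. Origin under its centre.
- control_board: Small green control board, 50 x 70 mm, 26 mm tall; bystander.
- flue_stub: Steel flue stub, 56 mm across, 70 mm tall, standing; bystander.
- flue_flange: Aluminium flue flange, 90 x 60 mm, 14 mm tall; bystander.
- spray_can: Grey spray can, 56 mm across, 160 mm tall; bystander.
Mind the look-alikes: they are no part of the job. Leave any blue look-alike of the basket_3 alone.

How it is judged:
On the way, in this order (a step that is already met when the one before it is completed fails the run):
1. all three collars sit inside their bands and are let go, with no basket on the rail yet (value of joint collar_A between -0.007 and 0.007 m and value of joint collar_B between -0.007 and 0.007 m and value of joint collar_C between -0.007 and 0.007 m and contact force between the fingers and rail below 0.2 N and distance between each of basket_1_eye, basket_2_eye, basket_3_eye and seat_A above 0.03 m and distance between each of basket_1_eye, basket_2_eye, basket_3_eye and seat_B above 0.03 m and distance between each of basket_1_eye, basket_2_eye, basket_3_eye and seat_C above 0.03 m), for 0.2 s.
2. every basket hangs on a collar's hook (((distance between basket_1_eye and seat_A below 0.022 m and z of basket_1_eye in the frame of seat_A between -0.006 and 0.008 m) or (distance between basket_1_eye and seat_B below 0.022 m and z of basket_1_eye in the frame of seat_B between -0.006 and 0.008 m) or (distance between basket_1_eye and seat_C below 0.022 m and z of basket_1_eye in the frame of seat_C between -0.006 and 0.008 m)) and ((distance between basket_2_eye and seat_A below 0.022 m and z of basket_2_eye in the frame of seat_A between -0.006 and 0.008 m) or (distance between basket_2_eye and seat_B below 0.022 m and z of basket_2_eye in the frame of seat_B between -0.006 and 0.008 m) or (distance between basket_2_eye and seat_C below 0.022 m and z of basket_2_eye in the frame of seat_C between -0.006 and 0.008 m)) and ((distance between basket_3_eye and seat_A below 0.022 m and z of basket_3_eye in the frame of seat_A between -0.006 and 0.008 m) or (distance between basket_3_eye and seat_B below 0.022 m and z of basket_3_eye in the frame of seat_B between -0.006 and 0.008 m) or (distance between basket_3_eye and seat_C below 0.022 m and z of basket_3_eye in the frame of seat_C between -0.006 and 0.008 m))), for 0.2 s.
At the end, for the whole second after the job is handed in: Every collar is within 7 mm of the middle of its band (wholly inside it); every basket present hangs on a collar's hook with the eye within 22 mm of the hook's seat and at its height (-6 to +8 mm), upright within 0.2 rad, at rest (under 0.1 m/s); nothing on the rail is held (all of step 2 and value of joint collar_A between -0.007 and 0.007 m and value of joint collar_B between -0.007 and 0.007 m and value of joint collar_C between -0.007 and 0.007 m and contact force between the fingers and rail below 0.2 N and angle between each of basket_1, basket_2, basket_3's own z axis and vertical below 0.2 rad and linear speed of each of basket_1, basket_2, basket_3 below 0.1 m/s); the robot touches nothing.
It fails at once if one of the other things on the bench is pushed more than 40 mm from its place (distance of any of wrench, screwdriver, blower_wheel, control_board, flue_stub, flue_flange, spray_can from where it was at the start of the episode above 0.04 m).
Of basket_1, basket_2, basket_3 only 2 to 3 are there at a start; the rules pass over those that are not, and their reading is None.
At some moment in a run one of basket_3 may be knocked a few centimetres aside while the robot is not near it.
Once in a run the grip may slacken for a moment while it holds something.
It also fails if it takes over 210 s, if anything falls off the work surface, if the arm or the gripper's body presses on something with over 40 N, if the wrist force passes 120 N, or if a joint passes its speed limit or range.

## Working session

There is one attempt and no reset: what is moved stays moved. The work goes in short steps, Python scripts to look and compute and a tool call to move; the robot and the scene stay as the last step left them, time stands still between calls to the robot, and variables do not carry over. Pictures are saved under pics/ and viewed, at most 14 in all, crops included, and the job is handed in when it is done.

Besides the shell and the picture viewer there is one more tool, called after "Call:" as name(argument=value, ...) on one line, values as JSON. step_arm: Moves the arm, as the interface text tells. Its arguments: {"type":"object","properties":{"series":{"type":"array"},"force":{"type":"number"}},"required":["series"]}

```bash
mkdir -p pics; cat > h.py <<'E'
import numpy as np, cv2
from plant import r
def snap(n,f=None):
    c=r.get_calibration(n); im,d=r.snapshot(n)
    if f: cv2.imwrite('pics/'+f,im)
    K=np.array(c['intrinsics']);P=np.array(c['pose'])
    return im,d,K,P,c
def cloud(d,K,P):
    v,u=np.mgrid[:d.shape[0],:d.shape[1]]
    x=(u-K[0,2])/K[0,0]*d; y=(v-K[1,2])/K[1,1]*d
    p=np.stack([x,-y,-d],-1)@P[:3,:3].T+P[:3,3]
    p[d<=0]=np.nan
    return p
E
python3 - <<'E'
from h import *
print(r.get_state())
for n in ('scene','side'):
    im,d,K,P,c=snap(n,n+'1.png'); print(n,c)
    np.savez(n+'1.npz',im=im,d=d,K=K,P=P)
E
```

```text
{'clock': 0.0, 'q': array([-1.27820933,  0.6899665 , -0.19451782,  1.56630522,  0.15728486,
        0.90245526, -0.21514901]), 'qd': array([ 0.0007635 ,  0.00055626,  0.00172194,  0.00157675,  0.00088304,
       -0.00063554,  0.0003068 ]), 'joint_torque': array([ 5.37148699e-04, -5.27564764e+01, -1.26654413e+00, -1.53436464e+01,
       -5.25180821e-02,  6.24381937e-03,  1.58766684e-04]), 'tool_pos': array([0.15982798, 0.60359904, 0.23793135]), 'eef_rot': array([ 1.29020694e-01,  9.91641517e-01, -8.70466756e-04, -5.94280296e-05]), 'contact_force': array([-0.36733739,  0.77742196,  0.23336292]), 'moment': array([-0.03235765,  0.02878955, -0.03691363]), 'finger_force': 0.0, 'opening': 0.999959896429005}
scene {'intrinsics': array([[421.62190685,   0.        , 277.89110669],
       [  0.        , 421.62190685, 215.67288195],
       [  0.        ,   0.        ,   1.        ]]), 'pose': array([[ 0.66738958, -0.48976578,  0.56099967,  1.06287311],
       [ 0.74463159,  0.44971572, -0.49323378, -0.49565278],
       [-0.01072134,  0.74691716,  0.66483066,  0.80096069],
       [ 0.        ,  0.        ,  0.        ,  1.        ]])}
side {'intrinsics': array([[520.94237088,   0.        , 278.61596391],
       [  0.        , 520.94237088, 195.28188818],
       [  0.        ,   0.        ,   1.        ]]), 'pose': array([[ 0.81512165,  0.4275458 , -0.39087247, -0.07134034],
       [-0.57895523,  0.6241843 , -0.52459966, -0.74047421],
       [ 0.01968607,  0.6539102 ,  0.75631601,  1.21544668],
       [ 0.        ,  0.        ,  0.        ,  1.        ]])}
```

View pics/scene1.png

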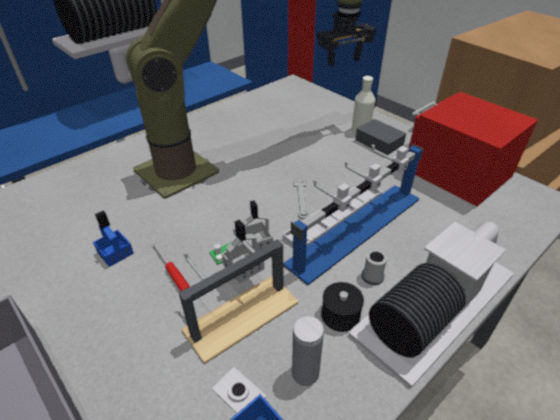

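View pics/side1.png

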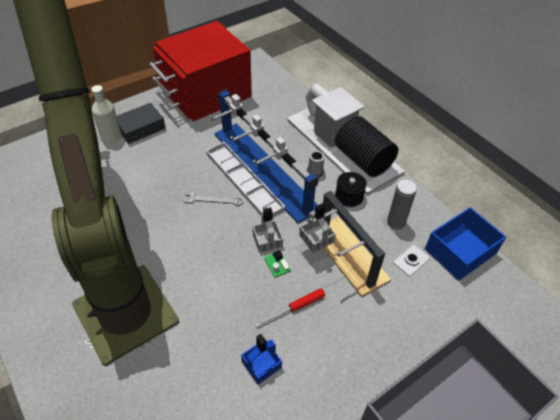

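The two views show the blue rail with three grey collars on the right (scene ~345,195 / 375,172 / 402,155), the stand on the yellow base (scene ~240,280), and two grey baskets with black grips (scene grips ~240,230 and 254,210). A blue look-alike sits at (112,240) and is to be left alone. I'll zoom in and get the cloud.

```bash
python3 - <<'E'
from h import *
ims=[]
for n,(x0,y0,w,h) in (('scene',(140,130,300,225)),('side',(190,80,213,225))):
    z=np.load(n+'1.npz'); im=z['im']; p=cloud(z['d'],z['K'],z['P'])
    hsv=cv2.cvtColor(im,cv2.COLOR_BGR2HSV)
    zz=p[...,2]
    print(n,'bench z',np.nanmedian(zz[(np.abs(zz)<.03)]))
    blue=(hsv[...,0]>100)&(hsv[...,0]<125)&(hsv[...,1]>120)
    m=blue&(zz>.155)&(zz<.18)&(p[...,0]<1.2)
    k,l,s,c=cv2.connectedComponentsWithStats(m.astype(np.uint8))
    for i in range(1,k):
        if s[i,4]>15: print('bluetop',s[i],np.nanmean(p[l==i],0).round(4))
    m=(hsv[...,2]<60)&(zz>.15)&(zz<.172)
    k,l,s,c=cv2.connectedComponentsWithStats(m.astype(np.uint8))
    for i in range(1,k):
        if s[i,4]>15: print('dark150-172',s[i],p[l==i].min(0).round(3),p[l==i].max(0).round(3),np.nanmean(p[l==i],0).round(4))
    m=(zz>.178)&(zz<.215)&(p[...,0]>.2)
    k,l,s,c=cv2.connectedComponentsWithStats(m.astype(np.uint8))
    for i in range(1,k):
        if s[i,4]>8: print('z178-215',s[i],np.nanmean(p[l==i],0).round(4), hsv[l==i].mean(0).round())
    cv2.imwrite('pics/c_%s.png'%n,cv2.resize(im[y0:y0+h,x0:x0+w],None,fx=2.6,fy=2.6,interpolation=cv2.INTER_CUBIC))
E
```

```text
scene bench z 0.0009814243764325603
bluetop [276   0  12   4  26] [-0.7407  1.1464  0.1618]
bluetop [ 19  55  55  18 349] [-0.7371 -0.097   0.1673]
bluetop [  0  69  16  11 106] [-0.7381 -0.2376  0.1667]
bluetop [410 146  12  10  65] [0.5783 0.4346 0.1643]
bluetop [295 221  12  11  60] [ 0.5844 -0.007   0.1649]
dark150-172 [147 125  42  18 261] [-0.005 -0.066  0.15 ] [0.066 0.048 0.172] [ 0.0462 -0.0223  0.1609]
dark150-172 [389 162  10   9  52] [0.567 0.319 0.15 ] [0.585 0.354 0.163] [0.5792 0.3378 0.1574]
dark150-172 [358 181  13  11  75] [0.572 0.196 0.15 ] [0.587 0.237 0.163] [0.5811 0.2161 0.1579]
dark150-172 [323 203  15  13  90] [0.573 0.07  0.15 ] [0.588 0.11  0.162] [0.5828 0.0903 0.1574]
dark150-172 [292 224  11  12  65] [ 0.569 -0.022  0.15 ] [ 0.598 -0.016  0.168] [ 0.5846 -0.0198  0.1581]
dark150-172 [236 234   9   7  32] [ 0.511 -0.134  0.159] [ 0.53  -0.122  0.171] [ 0.5245 -0.1292  0.1657]
dark150-172 [181 247 101  57 273] [ 0.567 -0.31   0.15 ] [ 0.598 -0.078  0.161] [ 0.5856 -0.2016  0.1541]
z178-215 [546   0  14   4  24] [0.2691 2.0773 0.1829] [ 57.   3. 118.]
z178
[... 1474 characters left out ...]
365 242  19  19  70] [ 0.555 -0.312  0.151] [ 0.575 -0.255  0.168] [ 0.5614 -0.2886  0.157 ]
dark150-172 [ 86 276  55  32 294] [-0.063 -0.068  0.15 ] [ 0.06  -0.006  0.172] [-0.0074 -0.0526  0.1612]
z178-215 [ 69   0  95  28 847] [0.472  1.038  0.1957] [ 14. 142.  65.]
z178-215 [ 153   21   98   60 3369] [0.6125 0.6433 0.1988] [  4. 214. 159.]
z178-215 [ 92  86  11  12 108] [0.2392 0.6318 0.1953] [ 33.  22. 160.]
z178-215 [231  95   9  11  69] [0.5736 0.3635 0.1913] [133.   8. 135.]
z178-215 [252 115   9  11  69] [0.5748 0.2494 0.1916] [123.   5. 144.]
z178-215 [276 137   9  12  77] [0.5764 0.1294 0.192 ] [130.   6. 145.]
z178-215 [315 203  11  13 100] [ 0.5155 -0.1293  0.1939] [98. 61. 25.]
```

View pics/c_scene.png

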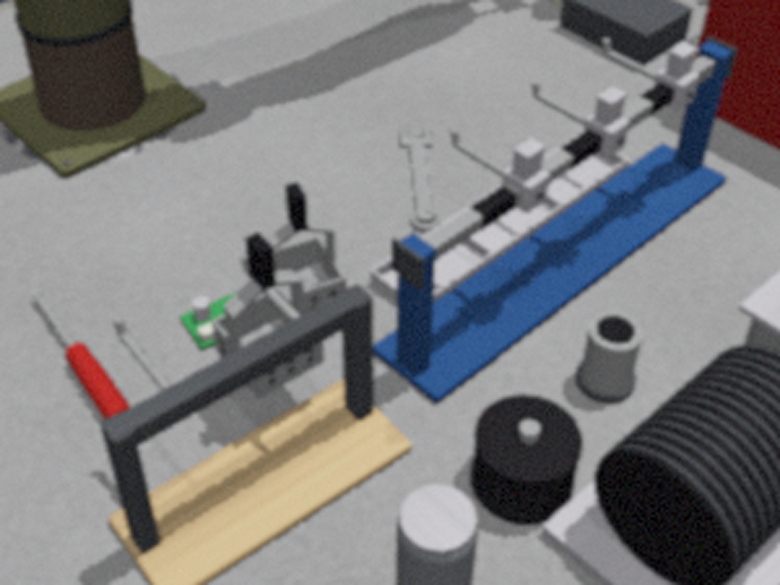

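View pics/c_side.png

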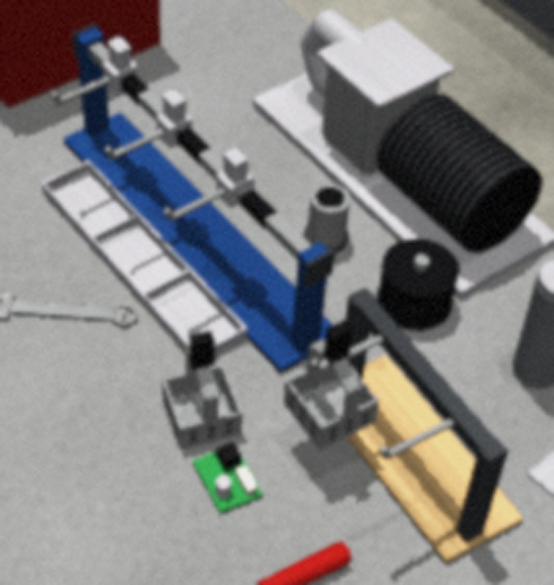

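```bash
python3 - <<'E'
from h import *
for n in ('scene','side'):
    z=np.load(n+'1.npz'); im=z['im']; p=cloud(z['d'],z['K'],z['P'])
    zz=p[...,2]; V=im.max(-1)
    box=(p[...,0]>.3)&(p[...,0]<.6)&(p[...,1]>-.2)&(p[...,1]<.12)
    for nm,m in (('bench grip',box&(V<60)&(zz>.1)&(zz<.148)&(p[...,0]<.5)),('rim25-45',box&(zz>.03)&(zz<.045)&(p[...,0]<.5)),('hang rim',box&(zz>.085)&(zz<.105)&(p[...,1]<-.05)),('hangbot',box&(zz>.055)&(zz<.07)&(p[...,1]<-.05)&(p[...,0]<.56))):
        k,l,s,c=cv2.connectedComponentsWithStats(m.astype(np.uint8))
        for i in range(1,k):
            if s[i,4]>20: print(n,nm,s[i],p[l==i].min(0).round(3),p[l==i].max(0).round(3),np.nanmean(p[l==i],0).round(4))
E
```

```text
scene bench grip [251 201   7  18  85] [ 0.423 -0.029  0.101] [ 0.442 -0.014  0.142] [ 0.4357 -0.0231  0.1255]
scene rim25-45 [245 221  28  24 172] [ 0.391 -0.041  0.03 ] [0.471 0.023 0.043] [ 0.4334 -0.0037  0.0367]
scene hang rim [245 240  11  11  26] [ 0.485 -0.096  0.096] [ 0.527 -0.089  0.105] [ 0.5024 -0.0922  0.1007]
scene hang rim [231 243  13  11  58] [ 0.482 -0.133  0.085] [ 0.488 -0.099  0.103] [ 0.4848 -0.1147  0.0932]
scene hang rim [221 251  12  15  62] [ 0.478 -0.161  0.086] [ 0.523 -0.146  0.105] [ 0.4939 -0.1564  0.0962]
scene hang rim [271 261  12  11  71] [ 0.573 -0.091  0.085] [ 0.599 -0.076  0.104] [ 0.5908 -0.0861  0.0947]
scene hangbot [232 251  18  12  82] [ 0.482 -0.137  0.062] [ 0.498 -0.091  0.07 ] [ 0.4885 -0.1125  0.0652]
scene hangbot [235 266  29  17  81] [ 0.533 -0.163  0.059] [ 0.555 -0.095  0.07 ] [ 0.5494 -0.1321  0.0655]
side bench grip [263 209   9  13 103] [ 0.416 -0.031  0.1  ] [ 0.438 -0.011  0.145] [ 0.4262 -0.0231  0.1253]
side rim25-45 [252 220  31  27 198] [ 0.387 -0.064  0.03 ] [0.475 0.024 0.045] [ 0.4263 -0.0224  0.0377]
side hang rim [299 221  37  27 260] [ 0.479 -0.165  0.085] [ 0.555 -0.087  0.105] [ 0.509  -0.1344  0.0955]
side hangbot [305 225  18  18 191] [ 0.504 -0.138  0.059] [ 0.554 -0.092  0.07 ] [ 0.5251 -0.1123  0.0651]
side hangbot [304 241  31  12  56] [ 0.481 -0.165  0.056] [ 0.55  -0.114  0.07 ] [ 0.5055 -0.1524  0.0658]
```

Call:
step_arm(series=[[0, 0, 30, 0, 0, 0, 0], [0, 0, 30, 0, 0, 0, 0], [23, -26, 2, 0, 0, 0.015, 0], [23, -26, 2, 0, 0, 0.015, 0], [23, -26, 2, 0, 0, 0.015, 0], [23, -26, 2, 0, 0, 0.015, 0], [23, -26, 2, 0, 0, 0.015, 0], [23, -26, 2, 0, 0, 0.015, 0], [23, -26, 2, 0, 0, 0.015, 0], [23, -26, 2, 0, 0, 0.015, 0], [23, -26, 2, 0, 0, 0.015, 0], [23, -26, 2, 0, 0, 0.015, 0], [23, -26, 2, 0, 0, 0.015, 0], [23, -26, 2, 0, 0, 0.015, 0], [23, -26, 2, 0, 0, 0.015, 0], [23, -26, 2, 0, 0, 0.015, 0], [23, -26, 2, 0, 0, 0.015, 0], [23, -26, 2, 0, 0, 0.015, 0], [0, 0, 0, 0, 0, 0, 0], [0, 0, 0, 0, 0, 0, 0]])

```text
clock: 2.1
tool_pos: [0.5278, 0.1876, 0.3302]
eef_rot: [0.01, 1.0, 0.0, -0.001]
contact_force: [0.1, 0.3, -0.6]
opening: 0.998
finger_force: 0.0
```

```bash
python3 - <<'E'
from h import *
s=r.get_state();print(s['tool_pos'],s['eef_rot'],s['clock'])
im,d,K,P,c=snap('wrist','w1.png'); np.savez('w1.npz',im=im,d=d,K=K,P=P)
print(P.round(3),K)
p=cloud(d,K,P);zz=p[...,2]
m=(zz>.185)&(zz<.205)
k,l,s,c=cv2.connectedComponentsWithStats(m.astype(np.uint8))
for i in range(1,k):
    if s[i,4]>30:
        print(s[i],p[l==i].min(0).round(3),p[l==i].max(0).round(3),np.nanmean(p[l==i],0).round(4))
V=im.max(-1);m=(V<60)&(zz>.145)&(zz<.17)
k,l,s,c=cv2.connectedComponentsWithStats(m.astype(np.uint8))
for i in range(1,k):
    if s[i,4]>30:
        print('dark',s[i],p[l==i].min(0).round(3),p[l==i].max(0).round(3),np.nanmean(p[l==i],0).round(4))
E
```

```text
[0.5278419  0.18763349 0.33024955] [ 1.03621888e-02  9.99946130e-01  1.09584875e-05 -6.01962059e-04] 2.1
[[ 0.022 -0.964 -0.266  0.46 ]
 [ 1.     0.021  0.006  0.189]
 [-0.    -0.266  0.964  0.478]
 [ 0.     0.     0.     1.   ]] [[358.09999953   0.         279.94361518]
 [  0.         358.09999953 206.80244786]
 [  0.           0.           1.        ]]
[474 232  38  25 812] [0.567 0.355 0.185] [0.585 0.381 0.199] [0.5748 0.3658 0.1948]
[343 236  31  25 710] [0.568 0.241 0.185] [0.587 0.265 0.199] [0.5759 0.2522 0.1954]
[204 240  31  26 693] [0.57  0.122 0.185] [0.588 0.146 0.199] [0.5771 0.1347 0.1954]
dark [545 207  15   9  84] [0.557 0.436 0.145] [0.562 0.451 0.161] [0.5595 0.4444 0.1528]
dark [527 212  16  35 174] [0.561 0.425 0.145] [0.59  0.43  0.166] [0.5716 0.4263 0.1584]
dark [415 220  45  22 835] [0.567 0.317 0.145] [0.585 0.354 0.162] [0.5747 0.3364 0.1581]
dark [ 53 222  23  44 165] [ 0.563 -0.022  0.145] [ 0.599 -0.011  0.169] [ 0.5706 -0.0171  0.1601]
dark [287 224  47  23 968] [0.569 0.193 0.145] [0.587 0.237 0.162] [0.576  0.2151 0.1582]
dark [155 228  50  23 935] [0.57  0.067 0.145] [0.589 0.112 0.162] [0.5771 0.0909 0.1582]
dark [  0 235  22  28 352] [ 0.574 -0.085  0.145] [ 0.598 -0.071  0.162] [ 0.584  -0.0737  0.1529]
```

View pics/w1.png

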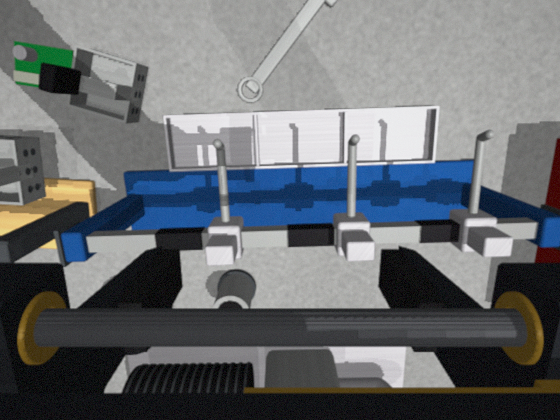

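The wrist view clearly shows three fins (220,252), (357,245), (490,244) and the dark bands to the left of each. Band centres are y≈0.0898, 0.215 and 0.340. All collars sit too far toward +y. Starting with A.

Call:
step_arm(series=[[25, -27, 0, 0, 0, 0.015, 0], [25, -27, 0, 0, 0, 0.015, 0], [0, 0, -40, 0, 0, 0, 0], [0, 0, -40, 0, 0, 0, 0], [0, 0, -40, 0, 0, 0, 0], [0, 0, -36, 0, 0, 0, 0], [0, 0, 0, 0, 0, 0, 0], [0, 0, 0, 0, 0, 0, 0]], force=20)

```text
clock: 2.95
tool_pos: [0.5775, 0.1358, 0.1752]
eef_rot: [-0.007, 1.0, 0.0, -0.0]
contact_force: [-0.0, 0.2, 0.9]
opening: 0.999
finger_force: 0.0
```

Call:
step_arm(series=[[0, 0, 0, 0, 0, 0, 1], [0, 0, 0, 0, 0, 0, 1], [0, 0, 0, 0, 0, 0, 1], [0, 0, 0, 0, 0, 0, 1], [0, 0, 0, 0, 0, 0, 1], [0, 0, 0, 0, 0, 0, 1], [0, 0, 0, 0, 0, 0, 1], [0, 0, 0, 0, 0, 0, 1], [0, 0, 0, 0, 0, 0, 1], [0, 0, 0, 0, 0, 0, 1]])

```text
clock: 3.95
tool_pos: [0.5779, 0.1343, 0.1747]
eef_rot: [-0.006, 1.0, 0.0, -0.0]
contact_force: [0.7, 0.2, -1.1]
opening: 0.271
finger_force: 20.0
```

Call:
step_arm(series=[[0, -5, 0, 0, 0, 0, 1], [0, -5, 0, 0, 0, 0, 1], [0, -5, 0, 0, 0, 0, 1], [0, -5, 0, 0, 0, 0, 1], [0.5, -5, 0, 0, 0, 0, 1], [0, -5, 0, 0, 0, 0, 1], [0, -5, 0, 0, 0, 0, 1], [0, -5, 0, 0, 0, 0, 1], [0, -4, 0, 0, 0, 0, 1], [0, 0, 0, 0, 0, 0, 1], [0, 0, 0, 0, 0, 0, 1], [0, 0, 0, 0, 0, 0, 1]])

```text
clock: 5.15
tool_pos: [0.5785, 0.0888, 0.1747]
eef_rot: [-0.005, 1.0, -0.001, -0.0]
contact_force: [0.4, -2.1, -2.1]
opening: 0.271
finger_force: 20.0
```

Now open, rise, and go above B (y 0.253).

Call:
step_arm(series=[[0, 0, 0, 0, 0, 0, 0], [0, 0, 0, 0, 0, 0, 0], [0, 0, 0, 0, 0, 0, 0], [0, 0, 0, 0, 0, 0, 0], [0, 0, 0, 0, 0, 0, 0], [0, 0, 0, 0, 0, 0, 0], [0, 0, 30, 0, 0, 0, 0], [0, 0, 30, 0, 0, 0, 0], [0, 41, 0, 0, 0, 0, 0], [-1, 41, 0, 0, 0, 0, 0], [-1, 41, 0, 0, 0, 0, 0], [0, 41, 0, 0, 0, 0, 0], [0, 0, 0, 0, 0, 0, 0], [0, 0, -30, 0, 0, 0, 0], [0, 0, -30, 0, 0, 0, 0], [0, 0, 0, 0, 0, 0, 0]])

```text
clock: 6.75
tool_pos: [0.5739, 0.252, 0.1711]
eef_rot: [-0.006, 1.0, -0.002, -0.004]
contact_force: [-0.7, -0.3, -0.1]
opening: 0.997
finger_force: 0.0
```

Call:
step_arm(series=[[0, 0, 0, 0, 0, 0, 1], [0, 0, 0, 0, 0, 0, 1], [0, 0, 0, 0, 0, 0, 1], [0, 0, 0, 0, 0, 0, 1], [0, 0, 0, 0, 0, 0, 1], [0, 0, 0, 0, 0, 0, 1], [0, 0, 0, 0, 0, 0, 1], [0, 0, 0, 0, 0, 0, 1], [0, 0, 0, 0, 0, 0, 1], [0, 0, 0, 0, 0, 0, 1]])

```text
clock: 7.75
tool_pos: [0.5764, 0.2542, 0.1747]
eef_rot: [-0.006, 1.0, -0.0, -0.0]
contact_force: [-0.2, -0.3, -0.7]
opening: 0.272
finger_force: 2.0
```

Call:
step_arm(series=[[0, 0, 0, 0, 0, 0, 1], [0, 0, 0, 0, 0, 0, 1], [0, -5, 0, 0, 0, 0, 1], [0, -5, 0, 0, 0, 0, 1], [0, -5, 0, 0, 0, 0, 1], [0, -5, 0, 0, 0, 0, 1], [0.5, -5, 0, 0, 0, 0, 1], [0, -5, 0, 0, 0, 0, 1], [0, -5, 0, 0, 0, 0, 1], [0, -4, 0, 0, 0, 0, 1], [0, 0, 0, 0, 0, 0, 1], [0, 0, 0, 0, 0, 0, 1], [0, 0, 0, 0, 0, 0, 1]])

```text
clock: 9.05
tool_pos: [0.5769, 0.2137, 0.1747]
eef_rot: [-0.005, 1.0, -0.001, -0.0]
contact_force: [-0.7, -1.7, 0.7]
opening: 0.271
finger_force: 20.0
```

Call:
step_arm(series=[[0, 0, 0, 0, 0, 0, 0], [0, 0, 0, 0, 0, 0, 0], [0, 0, 0, 0, 0, 0, 0], [0, 0, 0, 0, 0, 0, 0], [0, 0, 0, 0, 0, 0, 0], [0, 0, 0, 0, 0, 0, 0], [0, 0, 30, 0, 0, 0, 0], [0, 0, 30, 0, 0, 0, 0], [0, 38, 0, 0, 0, 0, 0], [-1, 38, 0, 0, 0, 0, 0], [-1, 38, 0, 0, 0, 0, 0], [0, 38, 0, 0, 0, 0, 0], [0, 0, 0, 0, 0, 0, 0], [0, 0, -30, 0, 0, 0, 0], [0, 0, -30, 0, 0, 0, 0], [0, 0, 0, 0, 0, 0, 0]])

```text
clock: 10.65
tool_pos: [0.5725, 0.3645, 0.1705]
eef_rot: [-0.006, 1.0, -0.003, -0.004]
contact_force: [-0.2, -0.3, -0.2]
opening: 0.997
finger_force: 0.0
```

Call:
step_arm(series=[[0, 0, 0, 0, 0, 0, 1], [0, 0, 0, 0, 0, 0, 1], [0, 0, 0, 0, 0, 0, 1], [0, 0, 0, 0, 0, 0, 1], [0, 0, 0, 0, 0, 0, 1], [0, 0, 0, 0, 0, 0, 1], [0, 0, 0, 0, 0, 0, 1], [0, 0, 0, 0, 0, 0, 1], [0, 0, 0, 0, 0, 0, 1], [0, 0, 0, 0, 0, 0, 1], [0, 0, 0, 0, 0, 0, 1], [0, 0, 0, 0, 0, 0, 1]])

```text
clock: 11.85
tool_pos: [0.5749, 0.368, 0.1748]
eef_rot: [-0.006, 1.0, 0.001, 0.0]
contact_force: [0.7, 3.4, -1.4]
opening: 0.266
finger_force: 20.0
```

Call:
step_arm(series=[[0, -5, 0, 0, 0, 0, 1], [0, -5, 0, 0, 0, 0, 1], [0, -5, 0, 0, 0, 0, 1], [0, -5, 0, 0, 0, 0, 1], [0.5, -5, 0, 0, 0, 0, 1], [0, -3, 0, 0, 0, 0, 1], [0, 0, 0, 0, 0, 0, 1], [0, 0, 0, 0, 0, 0, 1], [0, 0, 0, 0, 0, 0, 1]])

```text
clock: 12.75
tool_pos: [0.5753, 0.3379, 0.1747]
eef_rot: [-0.005, 1.0, -0.001, -0.0]
contact_force: [-0.7, -1.2, 2.6]
opening: 0.269
finger_force: 20.0
```

Call:
step_arm(series=[[0, 0, 0, 0, 0, 0, 0], [0, 0, 0, 0, 0, 0, 0], [0, 0, 0, 0, 0, 0, 0], [0, 0, 0, 0, 0, 0, 0], [0, 0, 0, 0, 0, 0, 0], [0, 0, 0, 0, 0, 0, 0], [0, 0, 40, 0, 0, 0, 0], [0, 0, 40, 0, 0, 0, 0], [-10, -30, 40, 0, 0, 0, 0], [-10, -30, 35, 0, 0, 0, 0], [-10, -30, 0, 0, 0, 0, 0], [-10, -30, 0, 0, 0, 0, 0], [-10, -30, 0, 0, 0, 0, 0], [0, 0, 0, 0, 0, 0, 0], [0, 0, 0, 0, 0, 0, 0], [0, 0, 0, 0, 0, 0, 0]])

```text
clock: 14.35
tool_pos: [0.5258, 0.1913, 0.3291]
eef_rot: [-0.006, 1.0, 0.001, 0.0]
contact_force: [0.1, 0.3, -0.2]
opening: 1.003
finger_force: 0.0
```

```bash
cat >> h.py <<'E'
def comps(p,m,nm,a=30):
    k,l,s,c=cv2.connectedComponentsWithStats(m.astype(np.uint8))
    for i in range(1,k):
        if s[i,4]>a: print(nm,s[i],p[l==i].min(0).round(4),p[l==i].max(0).round(4),np.nanmean(p[l==i],0).round(4))
E
python3 - <<'E'
from h import *
im,d,K,P,c=snap('wrist','w2.png')
p=cloud(d,K,P);zz=p[...,2]
comps(p,(zz>.185)&(zz<.205),'fin')
V=im.max(-1);comps(p,(V<60)&(zz>.145)&(zz<.17),'dark')
for y in (0.0895,.2145,.3395):
    m=(np.abs(zz-.1695)<.0025)
hs=(p[...,0]>.475)&(p[...,0]<.53)&(zz>.14)&(zz<.17)&(p[...,1]>.02)
comps(p,hs,'hook')
E
```

```text
fin [143 241  32  10 202] [0.5702 0.0761 0.1851] [0.5766 0.1004 0.1981] [0.5714 0.0888 0.1921]
fin [291 241  29  25 682] [0.5683 0.2008 0.1851] [0.5873 0.2249 0.199 ] [0.5762 0.2125 0.1958]
fin [432 241  35  25 770] [0.5673 0.3241 0.185 ] [0.5855 0.3486 0.1986] [0.5751 0.3347 0.195 ]
dark [ 46 218  23  44 186] [ 0.5623 -0.0212  0.1454] [ 0.5982 -0.0073  0.1694] [ 0.5709 -0.0168  0.1603]
dark [538 218  22  45 225] [0.5572 0.4337 0.145 ] [0.5941 0.4496 0.1699] [0.5676 0.4446 0.161 ]
dark [520 221  20  36 226] [0.5604 0.4245 0.1452] [0.5902 0.4399 0.1653] [0.5705 0.427  0.1576]
dark [186 227  13  23 188] [0.5704 0.1031 0.1451] [0.5884 0.1122 0.1612] [0.5771 0.1074 0.1578]
dark [281 227   6  22 114] [0.5693 0.1925 0.1451] [0.5863 0.1975 0.1612] [0.576  0.1954 0.1579]
dark [320 227   9  22 144] [0.5688 0.2294 0.1456] [0.5861 0.237  0.1615] [0.5757 0.2328 0.1578]
dark [409 227  12  24 123] [0.568  0.3165 0.1453] [0.5892 0.3224 0.1627] [0.5749 0.3199 0.1577]
dark [  0 228  13  29 299] [ 0.574  -0.0792  0.1452] [ 0.5982 -0.0707  0.1613] [ 0.5856 -0.0728  0.1527]
dark [456 229   5  11  45] [0.5677 0.3557 0.1513] [0.5753 0.3632 0.1614] [0.5706 0.3589 0.1587]
hook [155 139  18  49 459] [0.4851 0.0829 0.1492] [0.5297 0.0913 0.1681] [0.5067 0.088  0.1563]
hook [299 139  10  51 443] [0.4837 0.2077 0.1493] [0.53   0.2161 0.168 ] [0.5068 0.2116 0.1562]
hook [432 139  22  52 522] [0.4822 0.331  0.1491] [0.5299 0.3402 0.1681] [0.505  0.3347 0.156 ]
```

View pics/w2.png

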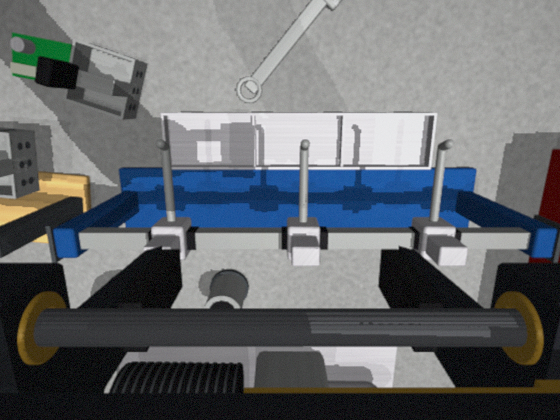

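Each collar is wholly on its band: the dark edges show on both sides of each block at (170,235), (303,235) and (436,235), within about 3 mm. Next the stand basket: going above it to look.

Call:
step_arm(series=[[-3, -30, 0, 0, 0, 0, 0], [-3, -30, 0, 0, 0, 0, 0], [-3, -30, 0, 0, 0, 0, 0], [-3, -30, 0, 0, 0, 0, 0], [-3, -30, 0, 0, 0, 0, 0], [-3, -30, 0, 0, 0, 0, 0], [-3, -30, 0, 0, 0, 0, 0], [-3, -30, 0, 0, 0, 0, 0], [-3, -30, 0, 0, 0, 0, 0], [-3, -20, 0, 0, 0, 0, 0], [-5, 0, 0, 0, 0, 0, 0], [0, 0, 0, 0, 0, 0, 0], [0, 0, 0, 0, 0, 0, 0], [0, 0, 0, 0, 0, 0, 0]])

```text
clock: 15.8
tool_pos: [0.4911, -0.0984, 0.329]
eef_rot: [-0.007, 1.0, 0.0, 0.0]
contact_force: [0.7, 0.0, 0.4]
opening: 1.0
finger_force: 0.0
```

```bash
python3 - <<'E'
from h import *
im,d,K,P,c=snap('wrist','w3.png'); np.savez('w3.npz',im=im,d=d,K=K,P=P)
p=cloud(d,K,P);zz=p[...,2]
comps(p,(zz>.19)&(zz<.21)&(p[...,0]>.4)&(p[...,0]<.56),'griptop')
comps(p,(im.max(-1)<60)&(zz>.1)&(zz<.149)&(p[...,0]<.5)&(p[...,0]>.35),'bench grip')
m=(zz>.193)&(zz<.21)&(p[...,0]>.4)&(p[...,0]<.56)
q=p[m][:,:2]
print(cv2.minAreaRect((q*1000).astype(np.float32)))
m=(zz>.134)&(zz<.148)&(p[...,0]>.38)&(p[...,0]<.48)&(p[...,1]>-.07)&(p[...,1]<.05)
q=p[m][:,:2]
if len(q): print('b3',len(q),cv2.minAreaRect((q*1000).astype(np.float32)))
m=(zz>.145)&(zz<.165)&(p[...,1]<-.05)&(p[...,0]>.55);q=p[m]
comps(p,m,'crossbar')
print('bar fit',np.polyfit(q[:,1],q[:,0],1))
E
```

```text
griptop [237 211  20  32 537] [ 0.5055 -0.1336  0.1903] [ 0.5298 -0.1184  0.2033] [ 0.5163 -0.1257  0.2005]
bench grip [350 103  30  28 400] [ 0.418  -0.0288  0.1037] [ 0.4423 -0.0104  0.1429] [ 0.4301 -0.0229  0.1326]
((517.5859985351562, -126.0758285522461), (14.059242248535156, 24.1785945892334), 85.5077133178711)
b3 442 ((429.667236328125, -19.016551971435547), (14.274596214294434, 23.866182327270508), 71.40213775634766)
crossbar [  58  242   83   35 1849] [ 0.5501 -0.3093  0.1451] [ 0.5821 -0.2363  0.1643] [ 0.5662 -0.2753  0.1592]
crossbar [ 180  243  127   51 3394] [ 0.55   -0.1973  0.145 ] [ 0.5983 -0.072   0.1642] [ 0.5783 -0.1324  0.1594]
bar fit [0.08188917 0.58900467]
```

View pics/w3.png

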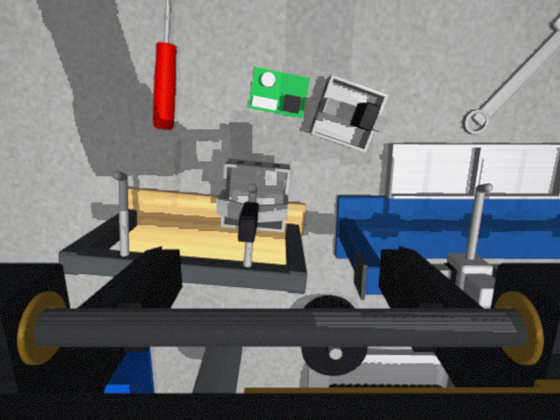

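The stand basket's black grip is at (248,222), centre (0.5176,-0.126) with yaw -0.08. The bench basket is at (350,112), centre (0.430,-0.019) with yaw about -0.325, and the stand's other hook is empty. Grasping the stand basket.

Call:
step_arm(series=[[13, -14, 0, 0, 0, -0.048, 0], [13, -14, 0, 0, 0, -0.048, 0], [0, 0, -35, 0, 0, 0, 0], [0, 0, -35, 0, 0, 0, 0], [0, 0, -35, 0, 0, 0, 0], [0, 0, -30, 0, 0, 0, 0], [0, 0, -22, 0, 0, 0, 0], [0, 0, 0, 0, 0, 0, 0], [0, 0, 0, 0, 0, 0, 0]], force=40)

```text
clock: 16.75
tool_pos: [0.5171, -0.1276, 0.1723]
eef_rot: [0.042, 0.999, 0.0, 0.0]
contact_force: [0.3, -0.0, -0.1]
opening: 0.995
finger_force: 0.0
```

Call:
step_arm(series=[[0, 0, 0, 0, 0, 0, 1], [0, 0, 0, 0, 0, 0, 1], [0, 0, 0, 0, 0, 0, 1], [0, 0, 0, 0, 0, 0, 1], [0, 0, 0, 0, 0, 0, 1], [0, 0, 0, 0, 0, 0, 1], [0, 0, 0, 0, 0, 0, 1], [0, 0, 0, 0, 0, 0, 1], [0, 0, 0, 0, 0, 0, 1], [0, 0, 0, 0, 0, 0, 1], [0, 0, 0, 0, 0, 0, 1], [0, 0, 0, 0, 0, 0, 1], [0, 0, 0, 0, 0, 0, 1], [0, 0, 0, 0, 0, 0, 1]])

```text
clock: 18.15
tool_pos: [0.517, -0.127, 0.1722]
eef_rot: [0.042, 0.999, 0.001, 0.0]
contact_force: [0.3, 6.1, 4.3]
opening: 0.155
finger_force: 39.7
```

Call:
step_arm(series=[[0, 0, 7, 0, 0, 0, 1], [0, 0, 7, 0, 0, 0, 1], [0, 0, 7, 0, 0, 0, 1], [0, 0, 7, 0, 0, 0, 1], [0, 0, 0, 0, 0, 0, 1], [-8, 0.7, 0, 0, 0, 0, 1], [-10, 0.8, 0, 0, 0, 0, 1], [-12, 1, 0, 0, 0, 0, 1], [-12, 1, 0, 0, 0, 0, 1], [-12, 1, 0, 0, 0, 0, 1], [-10, 0.8, 0, 0, 0, 0, 1], [-6, 0, 0, 0, 0, 0, 1], [0, 0, 0, 0, 0, 0, 1], [0, 0, 0, 0, 0, 0, 1]])

```text
clock: 19.55
tool_pos: [0.4471, -0.1229, 0.2001]
eef_rot: [0.042, 0.999, 0.0, 0.0]
contact_force: [1.1, 0.7, -2.3]
opening: 0.149
finger_force: 39.6
```

```bash
python3 - <<'E'
from h import *
im,d,K,P,c=snap('side'); cv2.imwrite('pics/s2.png',cv2.resize(im[80:305,190:490],None,fx=2.6,fy=2.6))
E
```

```text
(no output)
```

View pics/s2.png

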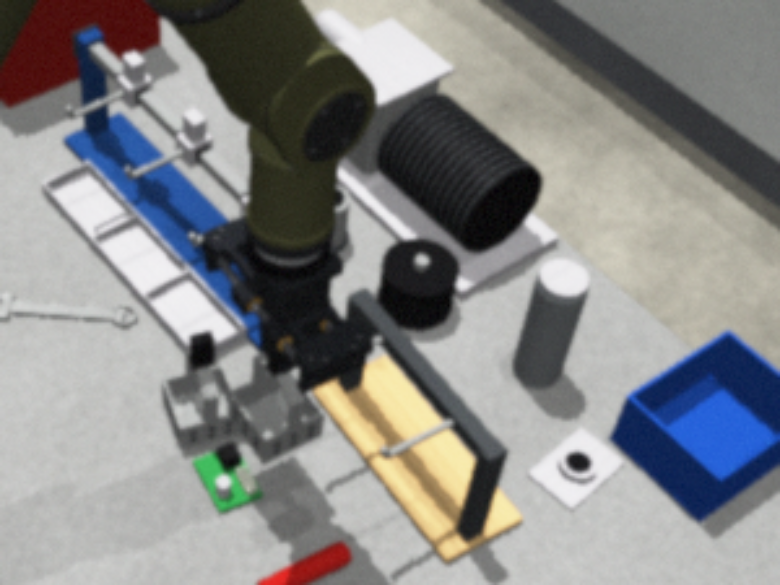

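The basket hangs in the gripper, clear of the stand hook. Lift and carry it to the front of hook B.

Call:
step_arm(series=[[0, 0, 30, 0, 0, 0, 1], [0, 0, 30, 0, 0, 0, 1], [0, 0, 30, 0, 0, 0.005, 1], [0, 20, 0, 0, 0, 0.01, 1], [0, 30, 0, 0, 0, 0.01, 1], [0, 30, 0, 0, 0, 0.01, 1], [0, 30, 0, 0, 0, 0.01, 1], [0, 30, 0, 0, 0, 0.01, 1], [0, 30, 0, 0, 0, 0.01, 1], [0, 30, 0, 0, 0, 0.01, 1], [0, 30, 0, 0, 0, 0.01, 1], [0, 30, 0, 0, 0, 0.01, 1], [0, 30, 0, 0, 0, 0, 1], [0, 30, 0, 0, 0, 0, 1], [0, 15, 0, 0, 0, 0, 1], [0, 0, -25, 0, 0, 0, 1], [0, 0, -30, 0, 0, 0, 1], [0, 0, -25, 0, 0, 0, 1], [0, 0, 0, 0, 0, 0, 1], [0, 0, 0, 0, 0, 0, 1]])

```text
clock: 21.6
tool_pos: [0.447, 0.2117, 0.2102]
eef_rot: [-0.005, 1.0, -0.0, -0.0]
contact_force: [0.3, 0.4, -3.2]
opening: 0.154
finger_force: 40.0
```

```bash
python3 - <<'E'
from h import *
s=r.get_state(); print(s['tool_pos'],s['opening'],s['finger_force'])
im,d,K,P,c=snap('wrist','w4.png')
p=cloud(d,K,P);zz=p[...,2]
hs=(p[...,0]>.475)&(p[...,0]<.55)&(zz>.14)&(zz<.17)&(p[...,1]>.02)
comps(p,hs,'hook')
comps(p,(im.max(-1)<60)&(zz>.17)&(p[...,0]>.4),'grip')
E
```

```text
[0.44695798 0.21171224 0.21016871] 0.153622762244398 39.99820894561708
hook [ 66 285  25  17 259] [0.4849 0.0838 0.1497] [0.4928 0.0914 0.1679] [0.4882 0.0886 0.162 ]
hook [469 284  25  17 278] [0.4818 0.3315 0.1493] [0.4948 0.3388 0.1681] [0.4857 0.334  0.1616]
hook [273 346  11  26 275] [0.5297 0.2073 0.1521] [0.55   0.2142 0.1563] [0.5399 0.2107 0.1544]
grip [    0   231   560   157 41518] [0.4125 0.1499 0.1964] [0.4586 0.2719 0.3029] [0.4238 0.2098 0.2851]
grip [  0 340  21   6  58] [0.4262 0.1521 0.2915] [0.4286 0.1575 0.2941] [0.4272 0.1544 0.2929]
grip [513 340  47   6 123] [0.4247 0.2594 0.2915] [0.4275 0.2701 0.2945] [0.4262 0.2647 0.2929]
grip [    0   393   560    27 15062] [0.4226 0.1643 0.3073] [0.4267 0.2574 0.3156] [0.4246 0.2111 0.3112]
```

View pics/w4.png

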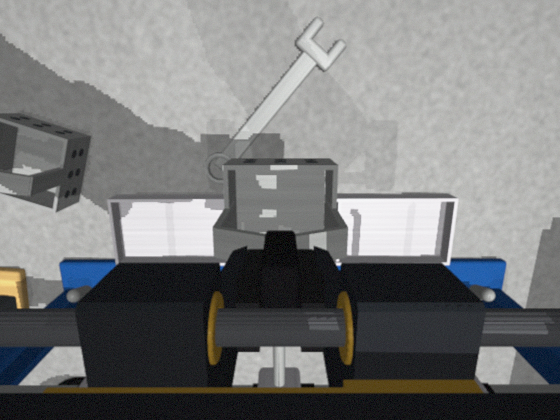

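The basket (280,195) hangs straight below the grip, centred in line with hook B (278,355). Inserting.

Call:
step_arm(series=[[0, 0, -8, 0, 0, 0, 1], [0, 0, -7, 0, 0, 0, 1], [0, 0, 0, 0, 0, 0, 1], [6, 0, 0, 0, 0, 0, 1], [10, 0, 0, 0, 0, 0, 1], [10, 0, 0, 0, 0, 0, 1], [10, 0, 0, 0, 0, 0, 1], [10, 0, 0, 0, 0, 0, 1], [10, 0, 0, 0, 0, 0, 1], [7, 0, 0, 0, 0, 0, 1], [3, 0, 0, 0, 0, 0, 1], [0, 0, 0, 0, 0, 0, 1], [0, 0, 0, 0, 0, 0, 1], [0, 0, -6, 0, 0, 0, 1], [0, 0, -6, 0, 0, 0, 1], [0, 0, -6, 0, 0, 0, 1], [0, 0, -4, 0, 0, 0, 1], [0, 0, 0, 0, 0, 0, 1], [0, 0, 0, 0, 0, 0, 1]])

```text
clock: 23.55
tool_pos: [0.5126, 0.2121, 0.1728]
eef_rot: [-0.005, 1.0, 0.0, -0.0]
contact_force: [-0.5, -0.5, -2.1]
opening: 0.157
finger_force: 40.0
```

Call:
step_arm(series=[[0, 0, -1, 0, 0, 0, 1], [0, 0, -0.5, 0, 0, 0, 1], [0, 0, 0, 0, 0, 0, 1], [0, 0, 0, 0, 0, 0, 0.7], [0, 0, 0, 0, 0, 0, 0.6], [0, 0, 0, 0, 0, 0, 0.5], [0, 0, 0, 0, 0, 0, 0.3], [0, 0, 0, 0, 0, 0, 0], [0, 0, 0, 0, 0, 0, 0], [0, 0, 0, 0, 0, 0, 0], [0, 0, 0, 0, 0, 0, 0], [0, 0, 15, 0, 0, 0, 0], [0, 0, 30, 0, 0, 0, 0], [0, 0, 40, 0, 0, 0, 0], [0, 0, 40, 0, 0, 0, 0], [-25, -30, 0, 0, 0, 0, 0], [-25, -30, 0, 0, 0, 0, 0], [0, 0, 0, 0, 0, 0, 0], [0, 0, 0, 0, 0, 0, 0]])

```text
clock: 25.45
tool_pos: [0.4626, 0.1517, 0.2968]
eef_rot: [-0.005, 1.0, 0.0, 0.0]
contact_force: [0.5, -0.0, 0.1]
opening: 1.003
finger_force: 0.0
```

```bash
cat > look.py <<'E'
from h import *; import sys
s=r.get_state(); print(s['clock'],s['tool_pos'].round(4),s['eef_rot'].round(4))
im,d,K,P,c=snap('wrist',sys.argv[1])
p=cloud(d,K,P);zz=p[...,2];X,Y=p[...,0],p[...,1];V=im.max(-1)
comps(p,(zz>.185)&(zz<.205)&(X>.55)&(X<.6)&(Y>.03),'fin')
comps(p,(zz>.19)&(zz<.215)&(X>.46)&(X<.55),'griptop')
comps(p,(V<60)&(zz>.145)&(zz<.17)&(X>.55)&(X<.6)&(Y>.03)&(Y<.41),'dark')
m=(zz>.132)&(zz<.146)&(X>.36)&(X<.48)&(Y>-.12)&(Y<.06)&(V<80)
if m.sum()>50: print('b3',m.sum(),cv2.minAreaRect((p[m][:,:2]*1000).astype(np.float32)))
E
python3 look.py w5.png
```

```text
25.45 [0.4626 0.1517 0.2968] [-4.6e-03  1.0e+00  1.0e-04  4.0e-04]
fin [186 346  31   9 269] [0.5788 0.0762 0.1908] [0.5884 0.1001 0.1987] [0.5835 0.0885 0.1969]
fin [337 346  31   9 267] [0.5776 0.1991 0.19  ] [0.5875 0.2228 0.1988] [0.5825 0.2106 0.1968]
griptop [350 250  22  36 719] [0.4984 0.2049 0.19  ] [0.5229 0.2198 0.2036] [0.5088 0.2113 0.1999]
dark [227 303  11   5  45] [0.5701 0.1036 0.1458] [0.572  0.1122 0.1538] [0.5709 0.1079 0.1498]
dark [363 302  10   6  44] [0.5689 0.229  0.1451] [0.5704 0.2369 0.1546] [0.5696 0.2329 0.1499]
b3 583 ((429.38983154296875, -17.906652450561523), (14.131529808044434, 23.877506256103516), 73.25215911865234)
```

View pics/w5.png

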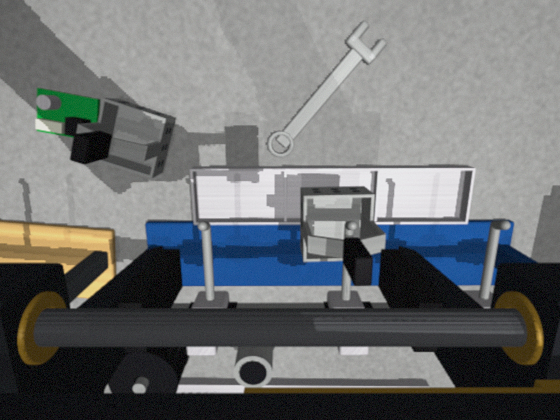

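The stand basket now hangs still on hook B (grip at 357,258). The bench basket has not moved: (0.4294,-0.018), yaw about -0.31. Going to it.

Call:
step_arm(series=[[-6, -28, 0, 0, 0, -0.05, 0], [-6, -28, 0, 0, 0, -0.05, 0], [-6, -28, 0, 0, 0, -0.05, 0], [-5, -28, 0, 0, 0, -0.05, 0], [-5, -28, 0, 0, 0, -0.05, 0], [-5, -30, 0, 0, 0, -0.068, 0], [0, 0, 0, 0, 0, 0, 0], [0, 0, -35, 0, 0, 0, 0], [0, 0, -35, 0, 0, 0, 0], [0, 0, -30, 0, 0, 0, 0], [0, 0, 0, 0, 0, 0, 0]])

```text
clock: 26.6
tool_pos: [0.4287, -0.0164, 0.1937]
eef_rot: [0.152, 0.988, -0.0, -0.003]
contact_force: [1.1, -0.0, 0.0]
opening: 1.001
finger_force: 0.0
```

```bash
python3 look.py w6.png
```

```text
26.6 [ 0.4287 -0.0164  0.1937] [ 1.518e-01  9.884e-01 -1.000e-04 -3.000e-03]
b3 942 ((429.0407409667969, -18.355976104736328), (13.889694213867188, 23.757577896118164), 72.45552062988281)
```

View pics/w6.png

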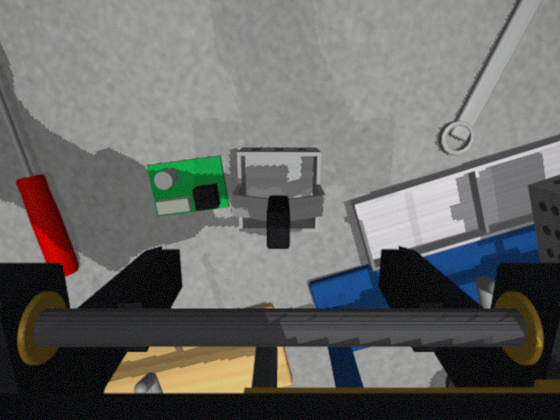

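Call:
step_arm(series=[[0, -1, -30, 0, 0, 0, 0], [0, 0, -30, 0, 0, 0, 0], [0, 0, -24, 0, 0, 0, 0], [0, 0, 0, 0, 0, 0, 0], [0, 0, 0, 0, 0, 0, 1], [0, 0, 0, 0, 0, 0, 1], [0, 0, 0, 0, 0, 0, 1], [0, 0, 0, 0, 0, 0, 1], [0, 0, 0, 0, 0, 0, 1], [0, 0, 0, 0, 0, 0, 1], [0, 0, 0, 0, 0, 0, 1], [0, 0, 0, 0, 0, 0, 1], [0, 0, 0, 0, 0, 0, 1], [0, 0, 0, 0, 0, 0, 1], [0, 0, 0, 0, 0, 0, 1], [0, 0, 0, 0, 0, 0, 1], [0, 0, 0, 0, 0, 0, 1], [0, 0, 0, 0, 0, 0, 1]])

```text
clock: 28.45
tool_pos: [0.4294, -0.019, 0.1124]
eef_rot: [0.153, 0.988, -0.0, -0.0]
contact_force: [-0.7, -0.1, -2.9]
opening: 0.156
finger_force: 40.0
```

Call:
step_arm(series=[[0, 0, 20, 0, 0, 0, 1], [0, 0, 40, 0, 0, 0, 1], [0, 0, 40, 0, 0, 0, 1], [2, 15, 0, 0, 0, 0.04, 1], [2, 20, 0, 0, 0, 0.06, 1], [2, 20, 0, 0, 0, 0.06, 1], [2, 20, 0, 0, 0, 0.06, 1], [3, 20, 0, 0, 0, 0.06, 1], [3, 11, 0, 0, 0, 0.04, 1], [0, 0, 0, 0, 0, 0, 1], [0, 0, 0, 0, 0, 0, 1], [0, 0, 0, 0, 0, 0, 1]])

```text
clock: 29.65
tool_pos: [0.4431, 0.0857, 0.2121]
eef_rot: [-0.005, 1.0, -0.001, -0.001]
contact_force: [1.2, -1.0, -3.3]
opening: 0.155
finger_force: 40.0
```

```bash
python3 - <<'E'
from h import *
s=r.get_state(); print(s['tool_pos'],s['eef_rot'],s['opening'],s['finger_force'])
im,d,K,P,c=snap('wrist','w7.png')
p=cloud(d,K,P);zz=p[...,2]
comps(p,(p[...,0]>.475)&(p[...,0]<.55)&(zz>.14)&(zz<.17)&(p[...,1]>.02),'hook')
E
```

```text
[0.44314134 0.08570424 0.21212275] [-4.99947106e-03  9.99987150e-01 -5.88249890e-04 -5.99620303e-04] 0.15477395958447318 39.988596411421895
hook [471 290  21  17 147] [0.4832 0.2062 0.1494] [0.4908 0.2131 0.1682] [0.4859 0.2094 0.1634]
hook [496 303  18   5  60] [0.5023 0.2308 0.1405] [0.505  0.2449 0.1458] [0.503  0.239  0.1432]
hook [276 346  12  30 320] [0.5266 0.0833 0.1509] [0.5499 0.0909 0.1566] [0.5385 0.0873 0.1543]
```

View pics/w7.png

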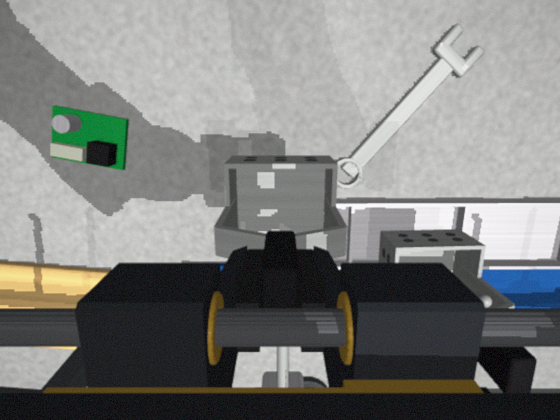

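The held basket (280,190) is upright and lines up with hook A (282,360). I need +1.5 mm in y, then insert.

Call:
step_arm(series=[[0, 1.5, -9, 0, 0, 0, 1], [0, 0, -8, 0, 0, 0, 1], [0, 0, 0, 0, 0, 0, 1], [6, 0, 0, 0, 0, 0, 1], [10, 0, 0, 0, 0, 0, 1], [10, 0, 0, 0, 0, 0, 1], [10, 0, 0, 0, 0, 0, 1], [10, 0, 0, 0, 0, 0, 1], [10, 0, 0, 0, 0, 0, 1], [10, 0, 0, 0, 0, 0, 1], [4, 0, 0, 0, 0, 0, 1], [0, 0, 0, 0, 0, 0, 1], [0, 0, 0, 0, 0, 0, 1], [0, 0, -6, 0, 0, 0, 1], [0, 0, -6, 0, 0, 0, 1], [0, 0, -6, 0, 0, 0, 1], [0, 0, -5, 0, 0, 0, 1], [0, 0, 0, 0, 0, 0, 1], [0, 0, 0, 0, 0, 0, 1]])

```text
clock: 31.6
tool_pos: [0.5133, 0.0886, 0.1727]
eef_rot: [-0.006, 1.0, -0.0, -0.0]
contact_force: [-1.9, -0.5, 5.0]
opening: 0.154
finger_force: 40.0
```

Call:
step_arm(series=[[0, 0, 0, 0, 0, 0, 0.7], [0, 0, 0, 0, 0, 0, 0.6], [0, 0, 0, 0, 0, 0, 0.5], [0, 0, 0, 0, 0, 0, 0.3], [0, 0, 0, 0, 0, 0, 0], [0, 0, 0, 0, 0, 0, 0], [0, 0, 0, 0, 0, 0, 0], [0, 0, 0, 0, 0, 0, 0], [0, 0, 15, 0, 0, 0, 0], [0, 0, 30, 0, 0, 0, 0], [0, 0, 40, 0, 0, 0, 0], [0, 0, 40, 0, 0, 0, 0], [0, 35, 32, 0, 0, 0, 0], [6, 35, 0, 0, 0, 0, 0], [6, 32, 0, 0, 0, 0, 0], [0, 0, 0, 0, 0, 0, 0], [0, 0, 0, 0, 0, 0, 0], [0, 0, 0, 0, 0, 0, 0]])

```text
clock: 33.4
tool_pos: [0.5255, 0.1889, 0.3291]
eef_rot: [-0.005, 1.0, -0.001, -0.0]
contact_force: [-0.9, 0.2, -0.8]
opening: 0.997
finger_force: 0.0
```

```bash
python3 look.py w8.png
```

```text
33.4 [0.5255 0.1889 0.3291] [-5.2e-03  1.0e+00 -8.0e-04 -4.0e-04]
fin [146 242  33   8 173] [0.57   0.0759 0.1851] [0.5753 0.1001 0.1975] [0.5712 0.0895 0.1914]
fin [292 242  29  24 672] [0.5688 0.199  0.1851] [0.5865 0.2227 0.1989] [0.5762 0.2107 0.1956]
fin [435 242  36  24 770] [0.5673 0.3241 0.185 ] [0.5853 0.3484 0.1988] [0.575  0.3346 0.195 ]
griptop [145 163  23  32 657] [0.5006 0.0822 0.1901] [0.5249 0.097  0.2036] [0.5119 0.0909 0.2003]
griptop [302 162  19  32 591] [0.4988 0.2053 0.1911] [0.5226 0.22   0.2034] [0.51   0.2123 0.2009]
dark [412 227  11  23 117] [0.568  0.3167 0.1451] [0.5857 0.3225 0.1619] [0.5748 0.3198 0.1579]
dark [190 228  12  22 181] [0.5702 0.1032 0.1452] [0.5882 0.1119 0.1611] [0.5772 0.1074 0.1579]
dark [284 228   5  22  85] [0.5649 0.1923 0.1477] [0.5871 0.1962 0.166 ] [0.5757 0.1946 0.1594]
dark [322 228  10  22 182] [0.569  0.2279 0.1463] [0.5866 0.2369 0.1612] [0.5757 0.2319 0.1582]
dark [459 229   6  12  43] [0.5676 0.3558 0.1519] [0.5761 0.3626 0.1612] [0.5707 0.3589 0.1589]
```

View pics/w8.png

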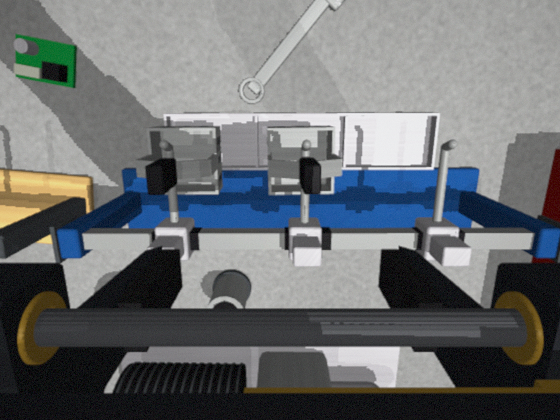

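Both baskets hang level on hooks A (grip 158,175) and B (311,177). Every collar block shows a dark band edge on the sides in view, so they are in place. No third grey basket is in the scene, only the blue look-alike. Handing in.

```bash
python3 -c "
from plant import r
print(r.finish_job())"
```

```text
the job is handed in; nothing more can be done
None
```

I handed the job in: all three collars measured within about 4 mm of their band centres, and the two grey baskets in the scene hang on hooks A and B; the hand-in call gave no verdict.

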